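# Snap the sealing cap onto the sampling stub and hold it down

### The arm

A 7-joint arm with a two-finger parallel gripper is mounted at the origin on a cart in front of the work surface, level with it; the furniture and walls round the work are solid. World frame = base frame: x ahead of the robot, y to its left, z up, the work surface at z = 0. Lengths are in m, angles in rad, forces in N, time in s.
With the tool pointing down it reaches from about 0.35 to 0.9 m from the base axis. Payload 19.9 kg.
Tool frame: the origin (TCP) lies at the very end of the fingers, on their centre line; the grasp point (between the pads) lies 19 mm behind it; x points along the fingers, z is the direction in which the jaws open and shut, and the axes are right-handed (so a half turn about x gives the same grasp; the last joint's range is limited). The gripper opens to 94 mm and grips with 3 to 60 N. Pads are 16 mm wide; open, the fingers measure 119 mm over their backs; the gripper's body (75 mm by 177 mm) begins 78 mm behind the grasp point.
Start: joints at [1.081, 0.417, -0.01, 1.614, 0.005, 1.111, -0.053], TCP at [0.271, -0.563, 0.205] pointing down, gripper open.
Joint ranges: [-2.81, 2.81], [-0.39, 2.02], [-1.27, 1.25], [0.06, 2.57], [-1.19, 4.33], [0.19, 2], [-2.82, 2.82]. Speed limits (rad/s): [1.89, 1.89, 2.39, 2.39, 3.01, 3.01, 3.01].

### API

Orientations are given as a unit quaternion [x, y, z, w].
In Python, from plant import arm gives the robot as it stands.
- The arm moves only by the tool carry_out, never from a script. Its argument "deltas" is a list of rows, each an object with "offset": the shift along the tool's x, y, z in cm, a list of three; "twist": the turn, a rotation vector about the tool's x, y, z in rad, a list of three; "gripper": the finger opening in cm, from 0 to 9.4. A call has 1 to 8 rows; each row shifts and turns the pose as measured when the row begins, along the tool's axes as they then stand; what a row does not reach is not made up. A row lasts 1/12 s, in which the tool goes at most 41.7 mm and 7.16 degrees, less where a joint would pass 70% of its speed; a pose out of reach is approached as far as the arm can. A call with a gripper value outside its range is refused whole. The fingers move at their own pace and stop on an object; "grip_force" is the grip in N (left out, the last holds). Time passes only in rows, so rows that do not move let the fingers close. It gives the time, the measured TCP pose, the force and the opening at its end, in the units of the state.
- arm.observe(): the state, without advancing time (a new reading comes with each control period).
- arm.grab_frame(name): name is "side" or "top"; returns (picture, depth): 400x640x3 uint8, blue, green, red; 400x640 float32, m along the optical axis (not along the pixel's ray), 0 where there is no reading.
- arm.calibration(name): a dict with "camera_matrix" (3x3 intrinsics, pixels), "extrinsics" (4x4, takes a point from camera to world coordinates). Camera axes: x right, y down, z forward; pixel columns grow to the right and rows downward; lengths in m; the calibration is good to about 2 mm. A picture is of the moment at which its call begins. calibration takes no time and is no camera call.
- arm.job_done(): hands the job in, once; it reports no verdict.
The state is a dict: "clock": time; "joints": joint angles; "joint_vel": joint speeds; "tau": joint torques, N m; "tool_pos": TCP position; "tcp_rot": TCP orientation; "force": force on the tool from outside, world axes, zero at the start; "torque": the same for the moment, N m; "width": opening from 0.0 (shut) to 1.0 (fully open).
Only numpy, scipy, OpenCV 4.12 (cv2) and the standard library are available. Lean on these libraries where they do the work, as an engineer would, in place of code of your own. Each camera call takes 0.05 s, during which the arm holds its last target.

### The job

Close the bare upright stub on the bolted-down sampling block: take the wide black cap, set it mouth down over the stub and press until it clicks past the spring catches, then keep pressing until the rubber seal ring under it is squeezed all the way down. Finish with the gripper still on the cap and still pressing the seal fully down. Do not push the narrow cap or the loose bits on the bench aside.

Things in the scene. Friction and masses are not known exactly. Their poses are not given: they have to be found in the camera images.
- cap: The wide black snap cap, loose, standing mouth down. Round ribbed skirt 46 mm across and 34 mm high; on top of it, centred, an upright round grip knob 24 mm across and 24 mm high (58 mm in all, about 60 g). The hollow underside is 30 mm deep; an inner lip 28 mm across sits 5 mm above its lower rim. Origin: centre of the lower rim; z up along its axis.
- small_cap: The narrow black cap, 31 mm across the skirt, same height and same knob as the wide one; too narrow for the stub. Bystander. Origin: centre of its lower rim.
- port_block: The sampling block, fixed to the bench: steel plate 90 x 170 x 8 mm carrying an aluminium block 60 x 130 mm whose top is 48 mm above the bench. On its top: the bare stub, and 65 mm from it a low brass hex plug. Origin: centre of the plate's underside; y along the block's length towards the stub's end; the stub's axis is 30 mm along +y, the plug 35 mm along -y.
- stub_base (a point): Point on the stub's upright axis level with the upper face of the black rubber seal ring (49 mm across) when nothing presses on it, 62 mm above the bench. The cap's lower rim presses on this ring: clicked on and left alone the rim rests about 1 mm below this point; pressed fully down it is 3.5 mm below it.
- stub_top (a point): Centre of the stub's flat tip, 24 mm above stub_base. The steel stub is 26 mm across, bevelled at the tip to 19 mm; four sprung catch balls stand 3.5 mm out from its side, 8 mm above stub_base. The cap's lip meets them when its rim is 7 mm above stub_base; the push rises to 8 to 12 N, drops (the click) with the rim 3 to 5 mm above, and the cap falls onto the seal.
- seal (a joint): How far the seal ring is squeezed, m: 0 free, about 0.001 when the cap is clicked on but not pressed, 0.0035 at its solid stop. It is springy at 2.5 N per mm, so about 9 N holds it fully down.
- tape_roll: White roll of thread tape, 52 mm across, 12 mm high, lying flat. Bystander. Origin: centre of its underside.
- spanner: Combination spanner lying flat, 183 mm long. Bystander. Origin: middle of its underside.
- bush: Brass reducer bush 30 x 34 x 24 mm. Bystander. Origin: centre of its underside.
- nut: Big steel nut 30 x 34 x 16 mm lying flat. Bystander. Origin: centre of its underside.
Things that resemble listed ones, but are neither listed nor needed, are in the scene too. What is shaped like the cap but pink or purple is not meant.

How it is judged:
On the way, in this order (a step that is already met when the one before it is completed fails the run):
1. the wide cap is lifted clear of the bench, upright (height (world z) of cap above 0.05 m and angle between cap's own z axis and vertical below 0.3 rad), for 0.1 s.
2. the cap has clicked: its lip is past the catches and its rim is on the seal (z of cap in the frame of stub_base below 0.0005 m and horizontal distance between cap and stub_base below 0.003 m and angle between cap's own z axis and vertical below 0.08 rad), for 0.1 s.
At the end, for the whole second after the job is handed in: The wide cap is clicked onto the stub (axis within 3 mm, upright within 0.08 rad, rim at least 2 mm below the free seal face), at rest, and the fingers are still on it with more than 3 N, holding the seal squeezed by more than 2.6 of its 3.5 mm through the last second (value of joint seal above 0.0026 m and z of cap in the frame of stub_base below -0.002 m and horizontal distance between cap and stub_base below 0.003 m and angle between cap's own z axis and vertical below 0.08 rad and contact force between the fingers and cap above 3 N and linear speed of cap below 0.01 m/s); the arm keeps its last pose, push and grip.
It fails at once if the narrow cap is pushed more than 30 mm from its place (distance of small_cap from where it was at the start of the episode above 0.03 m).
It fails at once if the tape roll is pushed more than 30 mm from its place (distance of tape_roll from where it was at the start of the episode above 0.03 m).
It fails at once if the spanner is pushed more than 30 mm from its place (distance of spanner from where it was at the start of the episode above 0.03 m).
It fails at once if the brass bush is pushed more than 30 mm from its place (distance of bush from where it was at the start of the episode above 0.03 m).
It fails at once if the nut is pushed more than 30 mm from its place (distance of nut from where it was at the start of the episode above 0.03 m).
It also fails if it takes over 48 s, if anything falls off the work surface, if the arm or the gripper's body presses on something with over 40 N, if the wrist force passes 120 N, or if a joint passes its speed limit or range.

## Working session

There is one attempt and no reset: what is moved stays moved. The work goes in short steps, Python scripts to look and compute and a tool call to move; the robot and the scene stay as the last step left them, time stands still between calls to the robot, and variables do not carry over. Pictures are saved under pics/ and viewed, and the job is handed in when it is done.

Besides the shell and the picture viewer there is one more tool, called by a JSON object that holds its "method" and its "body". carry_out: Moves the arm, as the interface text tells. Its arguments: {"type":"object","properties":{"deltas":{"type":"array","items":{"type":"object","properties":{"offset":{"type":"array","items":{"type":"number"}},"twist":{"type":"array","items":{"type":"number"}},"gripper":{"type":"number"}}}},"grip_force":{"type":"number"}},"required":["deltas"]}

```bash
mkdir -p pics; ls; python3 - <<'E'
from plant import arm
import cv2,numpy as np
print(arm.observe())
for n in("side","top"):
    p,d=arm.grab_frame(n); cv2.imwrite(f"pics/{n}0.png",p); np.save(f"pics/{n}0.npy",d)
    c=arm.calibration(n); print(n,np.round(c["camera_matrix"],1),np.round(c["extrinsics"],3))
E
```

```text
pics
{'clock': 0.0, 'joints': array([ 1.08050334,  0.41794645, -0.01033257,  1.61413473,  0.00470387,
        1.11070511, -0.0529771 ]), 'joint_vel': array([ 8.77204527e-05,  8.70333053e-05, -1.72612364e-03, -5.57366489e-05,
       -9.82245332e-04,  6.05864949e-04, -2.95673232e-04]), 'tau': array([-5.51272478e-04, -8.51257539e+01,  6.38152957e-01, -4.25993299e+01,
       -4.88584489e-02,  1.86903065e-02,  1.27756002e-04]), 'tool_pos': array([ 0.27102247, -0.56278188,  0.20485891]), 'tcp_rot': array([ 0.37638273,  0.59909887, -0.37599192,  0.59837   ]), 'force': array([ 0.30066943,  0.31177984, -0.12714488]), 'torque': array([-0.03691817, -0.02186801, -0.01754347]), 'width': 1.0009789391221875}
side [[482.5   0.  315.7]
 [  0.  482.5 203.2]
 [  0.    0.    1. ]] [[ 0.918  0.271 -0.291  0.775]
 [ 0.397 -0.601  0.694 -0.605]
 [ 0.013 -0.752 -0.659  0.722]
 [ 0.     0.     0.     1.   ]]
top [[413.6   0.  318.8]
 [  0.  413.6 198.1]
 [  0.    0.    1. ]] [[-0.003 -0.992  0.127  0.399]
 [-1.     0.    -0.02   0.052]
 [ 0.02  -0.127 -0.992  1.028]
 [ 0.     0.     0.     1.   ]]
```

View pics/side0.png

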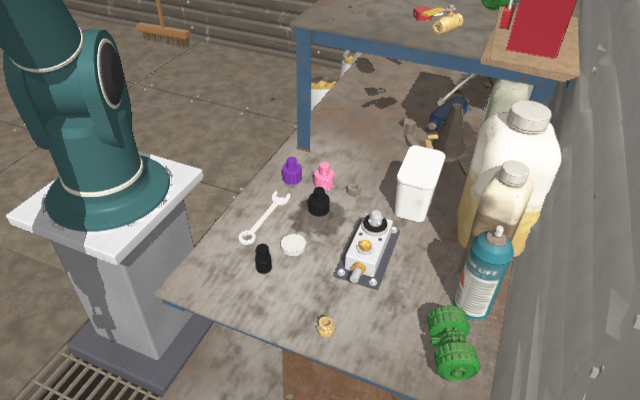

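View pics/top0.png

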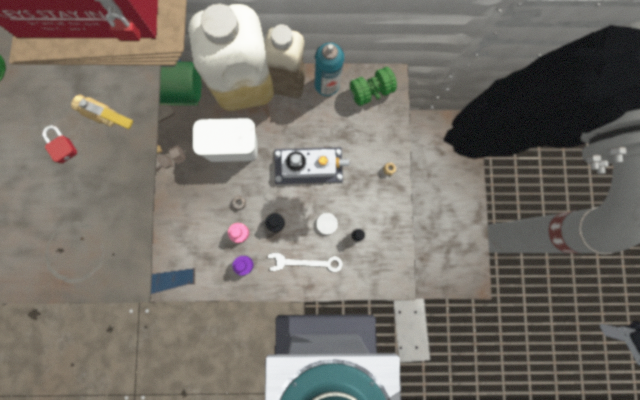

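Candidates for the cap in the side view are purple (291,172), pink (324,177), wide black (318,203) and narrow black (263,259). I choose the wide black one, which is at (274,222) in the top view, and check it in crops.

```bash
cat > h.py <<'E'
import numpy as np,cv2
from plant import arm
def pts(n,d):
    c=arm.calibration(n);K=c["camera_matrix"];T=np.array(c["extrinsics"])
    v,u=np.mgrid[0:400,0:640]
    P=np.stack([(u-K[0,2])/K[0,0]*d,(v-K[1,2])/K[1,1]*d,d],-1)
    return P@T[:3,:3].T+T[:3,3]
def proj(n,X):
    c=arm.calibration(n);K=c["camera_matrix"];T=np.linalg.inv(c["extrinsics"])
    p=T[:3,:3]@np.array(X)+T[:3,3];p=K@p;return p[:2]/p[2]
E
python3 - <<'E'
from h import *
a=cv2.imread("pics/side0.png");b=cv2.imread("pics/top0.png")
A=cv2.resize(a[145:295,230:420],None,fx=4,fy=4,interpolation=cv2.INTER_CUBIC)
B=cv2.resize(b[130:290,220:420],None,fx=4,fy=4,interpolation=cv2.INTER_CUBIC)
cv2.imwrite("pics/sc.png",A[:600]);cv2.imwrite("pics/tc.png",B[:600])
for n,l in(("side",[(318,192),(318,203),(263,248),(292,240),(376,214),(376,216),(365,243),(414,160),(340,40),(350,20)]),("top",[(274,219),(296,158),(296,161),(322,160),(358,234),(326,222),(225,130),(60,150),(140,200)])):
    P=pts(n,np.load(f"pics/{n}0.npy"))
    for u,v in l: print(n,u,v,np.round(P[v,u],4))
E
```

```text
side 318 192 [0.4727 0.1296 0.0578]
side 318 203 [0.4754 0.1242 0.0318]
side 263 248 [ 0.4429 -0.0641  0.0577]
side 292 240 [0.4632 0.0179 0.0112]
side 376 214 [0.6151 0.0841 0.0855]
side 376 216 [0.6169 0.0787 0.0854]
side 365 243 [0.6149 0.0249 0.06  ]
side 414 160 [0.6424 0.2569 0.1091]
side 340 40 [0.4321 0.332  0.3091]
side 350 20 [0.4313 0.3915 0.3311]
top 274 219 [0.4737 0.138  0.0593]
top 296 158 [0.6127 0.0861 0.0894]
top 296 161 [0.6061 0.0861 0.0871]
top 322 160 [0.6139 0.0251 0.0632]
top 358 234 [ 0.4382 -0.0585  0.0599]
top 326 222 [0.4696 0.0146 0.0146]
top 225 130 [0.674  0.2478 0.1061]
top 60 150 [0.5659 0.4663 0.3517]
top 140 200 [0.4846 0.3375 0.3358]
```

View pics/sc.png

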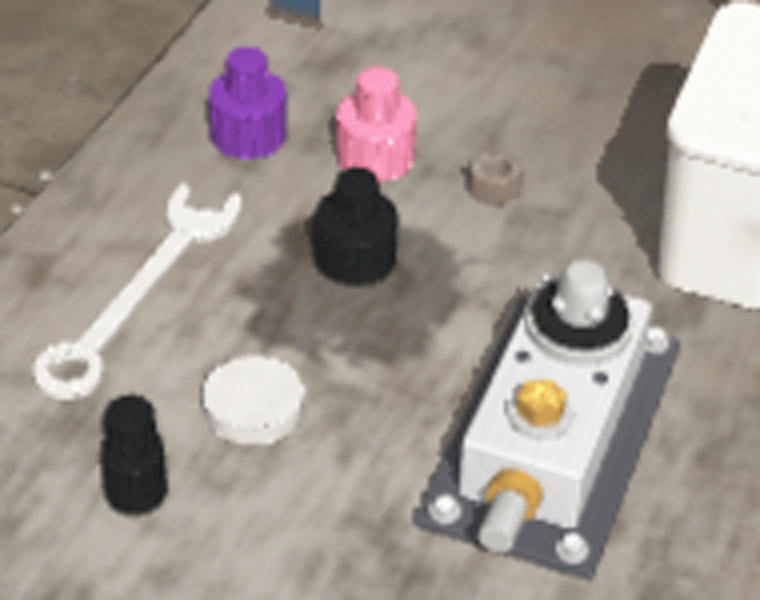

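View pics/tc.png

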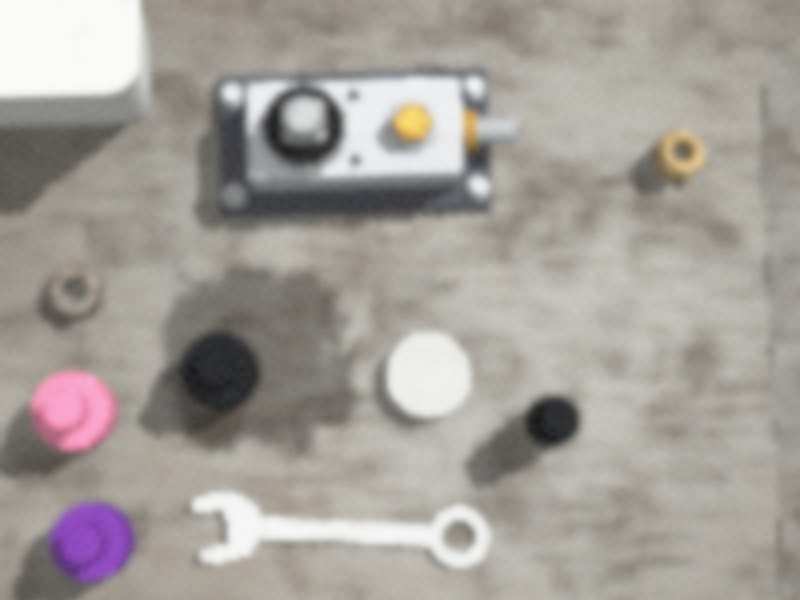

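The crops confirm the wide black cap, with pixel width about 21 against 16 for the narrow cap. The stub is at side (376,218). Next I fit circles of known radius to the depth points.

```bash
cat >> h.py <<'E'
from scipy.optimize import least_squares
def fit(Q,r,c0):
    s=least_squares(lambda c:np.hypot(Q[:,0]-c[0],Q[:,1]-c[1])-r,c0,loss="soft_l1",f_scale=.001)
    return s.x,len(Q),np.sqrt(np.mean(s.fun**2))
def sel(P,c,R,z0,z1):
    Q=P.reshape(-1,3);return Q[(np.hypot(Q[:,0]-c[0],Q[:,1]-c[1])<R)&(Q[:,2]>z0)&(Q[:,2]<z1)]
E
python3 - <<'E'
from h import *
for n in("side","top"):
    P=pts(n,np.load(f"pics/{n}0.npy"))
    cap=(.473,.133);st=(.613,.083)
    print(n,"bench z",np.median(sel(P,(.52,.10),.03,-.02,.02)[:,2]))
    Q=sel(P,cap,.03,.004,.030);print("skirt",fit(Q,.023,cap))
    Q=sel(P,cap,.03,.038,.053);print("knob",fit(Q,.012,cap))
    Q=sel(P,cap,.03,.054,.065);print("top",len(Q),Q.mean(0),np.ptp(Q,0))
    Q=sel(P,cap,.03,.002,.065);print("cap all bbox",Q.min(0),Q.max(0))
    Q=sel(P,st,.025,.064,.078);print("stub",fit(Q,.013,st))
    Q=sel(P,st,.025,.083,.095);print("stubtop",len(Q),np.median(Q,0),np.ptp(Q,0))
    Q=sel(P,(.61,.05),.2,.044,.054);Q=Q[(abs(Q[:,0]-.61)<.05)]
    print("block",cv2.minAreaRect(Q[:,:2].astype(np.float32)))
    Q=sel(P,(.61,.05),.13,.005,.012);Q=Q[(abs(Q[:,0]-.61)<.06)];print("plate",cv2.minAreaRect(Q[:,:2].astype(np.float32)))
E
```

```text
side bench z -0.0013343547119412102
skirt (array([0.47001179, 0.13871894]), 191, np.float64(0.0013404115084047403))
knob (array([0.47041786, 0.13886844]), 62, np.float64(0.0011552510171437013))
top 65 [0.47135018 0.13707315 0.05656943] [0.02132885 0.02495791 0.00539606]
cap all bbox [0.4482468  0.11261425 0.00224742] [0.49381279 0.15900267 0.05942962]
stub (array([0.6138365 , 0.08725594]), 73, np.float64(0.0013843530457568142))
stubtop 62 [0.61362821 0.08549752 0.08487279] [0.02019241 0.0235533  0.00447963]
block ((0.6173860430717468, 0.09174919128417969), (0.20423710346221924, 0.07028362154960632), 85.39775085449219)
plate ((0.6147707104682922, 0.055642224848270416), (0.09009277820587158, 0.1709061563014984), 1.8222944736480713)
top bench z 0.0008653568006783408
skirt (array([0.46870953, 0.1397606 ]), 26, np.float64(0.0031797036208037694))
knob (array([0.46808553, 0.13953138]), 16, np.float64(0.005031209615485814))
top 79 [0.46787456 0.13997469 0.05901948] [0.02115735 0.02338293 0.00852774]
cap all bbox [0.44336502 0.10342519 0.00200901] [0.50049719 0.16213777 0.06334739]
stub (array([0.61146706, 0.08731534]), 66, np.float64(0.005122444837482112))
stubtop 69 [0.61071802 0.09069548 0.08623966] [0.02170096 0.02104175 0.0080106 ]
block ((0.6164836883544922, 0.11980119347572327), (0.25655418634414673, 0.07200081646442413), 85.1561050415039)
plate ((0.6080785989761353, 0.052814289927482605), (0.11651147902011871, 0.2523860037326813), 1.8048381805419922)
```

```bash
cat >> h.py <<'E'
from scipy.spatial.transform import Rotation as Rn
def togo(X,zdir=None):
    s=arm.observe();R=Rn.from_quat(s["tcp_rot"]).as_matrix()
    print("t",round(s["clock"],2),"pos",np.round(s["tool_pos"],4),"F",np.round(s["force"],1),"w",round(s["width"],3))
    print("xaxis",np.round(R[:,0],4),"z",np.round(R[:,2],3))
    print("offset cm",np.round(R.T@(np.array(X)-s["tool_pos"])*100,2))
    # twist to make x axis straight down and z axis along zdir
    if zdir is None: zdir=R[:,2]
    x=np.array([0,0,-1.]);z=np.array(zdir,float);z-=x*(z@x);z/=np.linalg.norm(z)
    G=np.stack([x,np.cross(z,x),z],1);print("twist",np.round(Rn.from_matrix(R.T@G).as_rotvec(),4))
E
python3 -c "
from h import *
togo((.470,.139,.15))
s=arm.observe()['joints'];print(s)"
```

```text
t 0.1 pos [ 0.271  -0.5628  0.2049] F [-0.  -0.   0.7] w 1.001
xaxis [-5.e-04  9.e-04 -1.e+00] z [ 0.434 -0.901 -0.001]
offset cm [  5.54  48.38 -54.59]
twist [ 0.     -0.0011  0.0001]
[ 1.08051695  0.41794249 -0.01032778  1.61405627  0.00471952  1.11067885
 -0.05302069]
```

{"method": "carry_out", "body": {"deltas": [{"offset": [0, 2.4, -2.7], "gripper": 6}, {"offset": [0, 2.4, -2.7], "gripper": 6}, {"offset": [0, 2.4, -2.7], "gripper": 6}, {"offset": [0, 2.4, -2.7], "gripper": 6}, {"offset": [0, 2.4, -2.7], "gripper": 6}, {"offset": [0, 2.4, -2.7], "gripper": 6}, {"offset": [0, 2.4, -2.7], "gripper": 6}, {"offset": [0, 2.4, -2.7], "gripper": 6}]}}

```text
schema error: expected keys offset, twist, gripper
```

```bash
python3 -c "
from h import *
togo((.470,.139,.15));print(arm.observe()['joints'])"
```

```text
t 0.1 pos [ 0.271  -0.5628  0.2049] F [-0.  -0.   0.7] w 1.001
xaxis [-5.e-04  9.e-04 -1.e+00] z [ 0.434 -0.901 -0.001]
offset cm [  5.54  48.38 -54.59]
twist [ 0.     -0.0011  0.0001]
[ 1.08051695  0.41794249 -0.01032778  1.61405627  0.00471952  1.11067885
 -0.05302069]
```

{"method": "carry_out", "body": {"deltas": [{"offset": [0, 2.4, -2.7], "twist": [0, 0, 0], "gripper": 6}, {"offset": [0, 2.4, -2.7], "twist": [0, 0, 0], "gripper": 6}, {"offset": [0, 2.4, -2.7], "twist": [0, 0, 0], "gripper": 6}, {"offset": [0, 2.4, -2.7], "twist": [0, 0, 0], "gripper": 6}, {"offset": [0, 2.4, -2.7], "twist": [0, 0, 0], "gripper": 6}, {"offset": [0, 2.4, -2.7], "twist": [0, 0, 0], "gripper": 6}, {"offset": [0, 2.4, -2.7], "twist": [0, 0, 0], "gripper": 6}, {"offset": [0, 2.4, -2.7], "twist": [0, 0, 0], "gripper": 6}], "grip_force": 10}}

```text
clock: 0.77
tool_pos: [0.3481, -0.2786, 0.2012]
tcp_rot: [0.379, 0.599, -0.38, 0.595]
force: [1.1, -0.2, -0.2]
width: 0.641
```

```bash
python3 -c "
from h import *
togo((.470,.139,.15));print(arm.observe()['joints'])"
```

```text
t 0.77 pos [ 0.3481 -0.2786  0.2012] F [ 1.1 -0.2 -0.2] w 0.641
xaxis [-0.0056  0.0023 -1.    ] z [ 0.424 -0.905 -0.004]
offset cm [  5.15  28.79 -32.62]
twist [ 0.     -0.0044  0.0041]
[ 0.76255336  0.10717071 -0.16789472  2.03348519  0.022654    1.0084784
 -0.54904648]
```

{"method": "carry_out", "body": {"deltas": [{"offset": [0, 2.4, -2.7], "twist": [0, 0, 0], "gripper": 6}, {"offset": [0, 2.4, -2.7], "twist": [0, 0, 0], "gripper": 6}, {"offset": [0, 2.4, -2.7], "twist": [0, 0, 0], "gripper": 6}, {"offset": [0, 2.4, -2.7], "twist": [0, 0, 0], "gripper": 6}, {"offset": [0, 2.4, -2.7], "twist": [0, 0, 0], "gripper": 6}, {"offset": [0, 2.4, -2.7], "twist": [0, 0, 0], "gripper": 6}, {"offset": [0, 2.4, -2.7], "twist": [0, 0, 0], "gripper": 6}, {"offset": [0, 2.4, -2.7], "twist": [0, 0, 0], "gripper": 6}]}}

```text
clock: 1.43
tool_pos: [0.4297, 0.0129, 0.2013]
tcp_rot: [0.379, 0.598, -0.381, 0.595]
force: [1.4, -0.6, 0.4]
width: 0.637
```

```bash
python3 -c "
from h import *
togo((.470,.139,.15));print(arm.observe()['joints'])"
```

```text
t 1.43 pos [0.4297 0.0129 0.2013] F [ 1.4 -0.6  0.4] w 0.637
xaxis [-5.5e-03  3.0e-04 -1.0e+00] z [ 0.423 -0.906 -0.003]
offset cm [ 5.11  9.02 -9.7 ]
twist [ 0.     -0.0026  0.0049]
[ 0.36528804  0.09261057 -0.48908114  2.05856924  0.05031833  1.00721115
 -1.28276634]
```

{"method": "carry_out", "body": {"deltas": [{"offset": [0.8, 2.4, -2.6], "twist": [0, 0, 0], "gripper": 6}, {"offset": [0.8, 2.4, -2.6], "twist": [0, 0, 0], "gripper": 6}, {"offset": [0.8, 2.0, -2.2], "twist": [0, 0, 0], "gripper": 6}, {"offset": [0.8, 1.4, -1.5], "twist": [0, 0, 0], "gripper": 6}, {"offset": [0.5, 0.6, -0.6], "twist": [0, -0.0026, 0.005], "gripper": 6}, {"offset": [0.5, 0, 0], "twist": [0, 0, 0], "gripper": 6}]}}

```text
clock: 1.93
tool_pos: [0.4702, 0.151, 0.1582]
tcp_rot: [0.379, 0.598, -0.376, 0.598]
force: [-0.7, 0.6, -0.1]
width: 0.635
```

```bash
python3 - <<'E'
from h import *
togo((.470,.139,.10));print(arm.observe()['joints'])
p,d=arm.grab_frame("side");cv2.imwrite("pics/s1.png",cv2.resize(p[100:290,220:440],None,fx=3,fy=3,interpolation=cv2.INTER_CUBIC))
E
```

```text
t 1.93 pos [0.4702 0.151  0.1582] F [-0.7  0.6 -0.1] w 0.635
xaxis [ 0.0027  0.0032 -1.    ] z [ 0.43  -0.903 -0.002]
offset cm [ 5.81 -0.55  1.08]
twist [-0.     -0.0017 -0.0038]
[ 0.12464773  0.28355937 -0.574263    1.96899891  0.18750652  0.93728447
 -1.66832818]
```

View pics/s1.png

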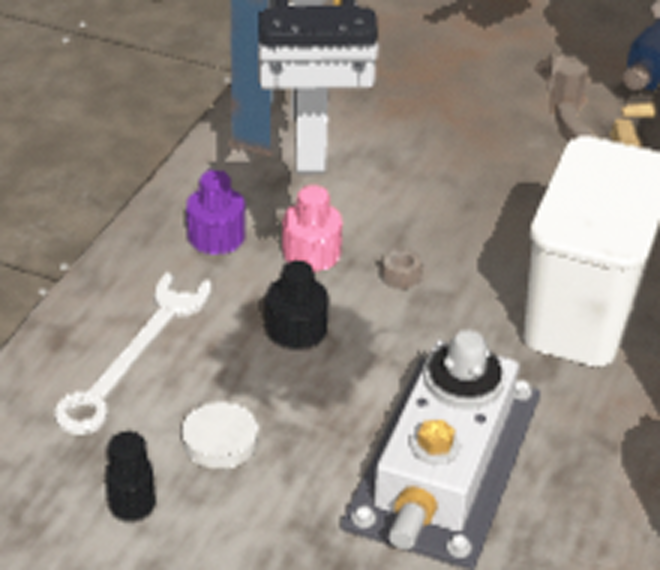

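{"method": "carry_out", "body": {"deltas": [{"offset": [0, 0, 0], "twist": [-0.12, 0, 0], "gripper": 6}, {"offset": [0, 0, 0], "twist": [-0.12, 0, 0], "gripper": 6}, {"offset": [0, 0, 0], "twist": [-0.12, 0, 0], "gripper": 6}, {"offset": [0, 0, 0], "twist": [-0.12, 0, 0], "gripper": 6}, {"offset": [0, 0, 0], "twist": [-0.12, 0, 0], "gripper": 6}, {"offset": [0, 0, 0], "twist": [-0.12, 0, 0], "gripper": 6}, {"offset": [0, 0, 0], "twist": [-0.12, 0, 0], "gripper": 6}, {"offset": [0, 0, 0], "twist": [-0.12, 0, 0], "gripper": 6}]}}

```text
clock: 2.65
tool_pos: [0.4675, 0.1396, 0.1566]
tcp_rot: [0.047, 0.706, -0.049, 0.705]
force: [0.3, 0.5, 0.4]
width: 0.635
```

{"method": "carry_out", "body": {"deltas": [{"offset": [0, 0, 0], "twist": [-0.12, 0, 0], "gripper": 6}, {"offset": [0, 0, 0], "twist": [-0.12, 0, 0], "gripper": 6}, {"offset": [0, 0, 0], "twist": [-0.12, 0, 0], "gripper": 6}, {"offset": [0, 0, 0], "twist": [0, 0, 0], "gripper": 6}]}}

```text
clock: 2.98
tool_pos: [0.4669, 0.1333, 0.1568]
tcp_rot: [-0.088, 0.704, 0.084, 0.7]
force: [-0.7, 0.3, 0.2]
width: 0.64
```

```bash
python3 - <<'E'
from h import *
togo((.470,.139,.07));print(arm.observe()['joints'])
E
```

```text
t 2.98 pos [0.4669 0.1333 0.1568] F [-0.7  0.3  0.2] w 0.64
xaxis [-0.0041 -0.007  -1.    ] z [ 0.971  0.241 -0.006]
offset cm [8.67 0.53 0.49]
twist [ 0.     -0.0057  0.0058]
[ 0.35829407  0.3279616  -0.82369724  1.97630116  0.2969697   0.9660873
 -0.3685285 ]
```

{"method": "carry_out", "body": {"deltas": [{"offset": [2, 0.5, 0.5], "twist": [0, -0.0057, 0.0058], "gripper": 6}, {"offset": [2, 0, 0], "twist": [0, 0, 0], "gripper": 6}, {"offset": [2, 0, 0], "twist": [0, 0, 0], "gripper": 6}, {"offset": [1, 0, 0], "twist": [0, 0, 0], "gripper": 6}, {"offset": [0, 0, 0], "twist": [0, 0, 0], "gripper": 6}]}}

```text
clock: 3.4
tool_pos: [0.4715, 0.1335, 0.0854]
tcp_rot: [-0.078, 0.702, 0.075, 0.704]
force: [-0.3, -0.4, 0.0]
width: 0.64
```

```bash
python3 - <<'E'
from h import *
togo((.470,.139,.036));print(arm.observe()['joints'])
p,d=arm.grab_frame("side");cv2.imwrite("pics/s2.png",cv2.resize(p[100:290,220:440],None,fx=3,fy=3,interpolation=cv2.INTER_CUBIC))
E
```

```text
t 3.4 pos [0.4715 0.1335 0.0854] F [-0.3 -0.4  0. ] w 0.64
xaxis [ 0.0022 -0.0029 -1.    ] z [0.977 0.215 0.002]
offset cm [ 4.93  0.59 -0.03]
twist [-0.      0.0015  0.0034]
[ 0.28394009  0.44039109 -0.75028843  2.02898353  0.41254198  0.82353112
 -0.48838833]
```

View pics/s2.png

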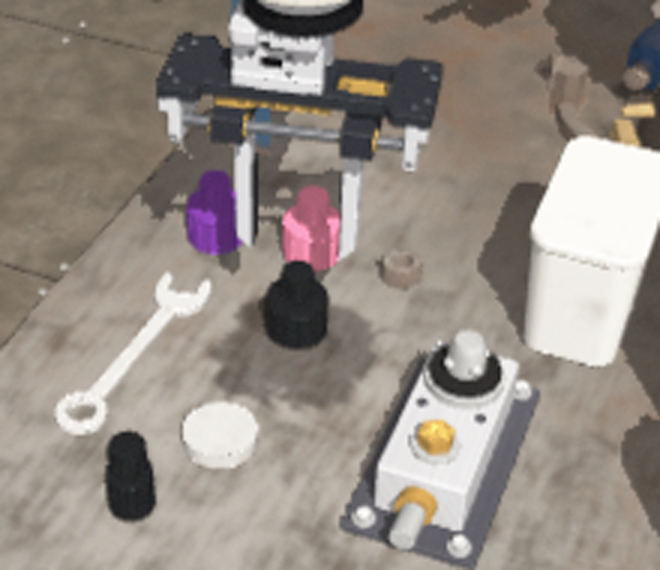

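{"method": "carry_out", "body": {"deltas": [{"offset": [0.8, 0.6, 0], "twist": [0, 0, 0], "gripper": 6}, {"offset": [0.8, 0.3, 0], "twist": [0, 0.001, 0.003], "gripper": 6}, {"offset": [0.8, 0, 0], "twist": [0, 0, 0], "gripper": 6}, {"offset": [0, 0, 0], "twist": [0, 0, 0], "gripper": 6}]}}

```text
clock: 3.78
tool_pos: [0.4716, 0.1418, 0.0641]
tcp_rot: [-0.075, 0.702, 0.074, 0.705]
force: [0.1, -0.4, -1.2]
width: 0.637
```

```bash
python3 - <<'E'
from h import *
togo((.470,.139,.036))
E
```

```text
t 3.78 pos [0.4716 0.1418 0.0641] F [ 0.1 -0.4 -1.2] w 0.637
xaxis [ 4.7e-03 -5.0e-04 -1.0e+00] z [0.978 0.21  0.004]
offset cm [ 2.81 -0.24 -0.23]
twist [-0.      0.0045  0.0014]
```

{"method": "carry_out", "body": {"deltas": [{"offset": [0.7, -0.2, -0.2], "twist": [0, 0.0045, 0.0014], "gripper": 6}, {"offset": [0.7, 0, 0], "twist": [0, 0, 0], "gripper": 6}, {"offset": [0.7, 0, 0], "twist": [0, 0, 0], "gripper": 6}, {"offset": [0.2, 0, 0], "twist": [0, 0, 0], "gripper": 6}, {"offset": [0, 0, 0], "twist": [0, 0, 0], "gripper": 6}]}}

```text
clock: 4.2
tool_pos: [0.4706, 0.1385, 0.0396]
tcp_rot: [-0.074, 0.703, 0.074, 0.703]
force: [-0.1, -0.1, 0.3]
width: 0.639
```

```bash
python3 - <<'E'
from h import *
togo((.470,.139,.036))
E
```

```text
t 4.2 pos [0.4706 0.1385 0.0396] F [-0.1 -0.1  0.3] w 0.639
xaxis [ 4.e-04 -3.e-04 -1.e+00] z [0.978 0.208 0.   ]
offset cm [ 0.36  0.07 -0.05]
twist [-0.      0.0003  0.0004]
```

{"method": "carry_out", "body": {"deltas": [{"offset": [0.35, 0.05, 0], "twist": [0, 0, 0], "gripper": 6}, {"offset": [0.1, 0, 0], "twist": [0, 0, 0], "gripper": 4}, {"offset": [0, 0, 0], "twist": [0, 0, 0], "gripper": 2}, {"offset": [0, 0, 0], "twist": [0, 0, 0], "gripper": 1.5}, {"offset": [0, 0, 0], "twist": [0, 0, 0], "gripper": 1.5}, {"offset": [0, 0, 0], "twist": [0, 0, 0], "gripper": 1.5}, {"offset": [0, 0, 0], "twist": [0, 0, 0], "gripper": 1.5}], "grip_force": 30}}

```text
clock: 4.78
tool_pos: [0.4708, 0.1393, 0.035]
tcp_rot: [-0.074, 0.703, 0.074, 0.704]
force: [-0.2, 0.0, -0.5]
width: 0.252
```

```bash
python3 - <<'E'
from h import *
togo((.470,.139,.1))
p,d=arm.grab_frame("side");cv2.imwrite("pics/s3.png",cv2.resize(p[130:250,250:410],None,fx=4,fy=4,interpolation=cv2.INTER_CUBIC))
E
```

```text
t 4.78 pos [0.4708 0.1393 0.035 ] F [-0.2  0.  -0.5] w 0.252
xaxis [ 8.e-04 -1.e-04 -1.e+00] z [0.978 0.208 0.001]
offset cm [-6.5  -0.01 -0.08]
twist [-0.      0.0008  0.0002]
```

View pics/s3.png

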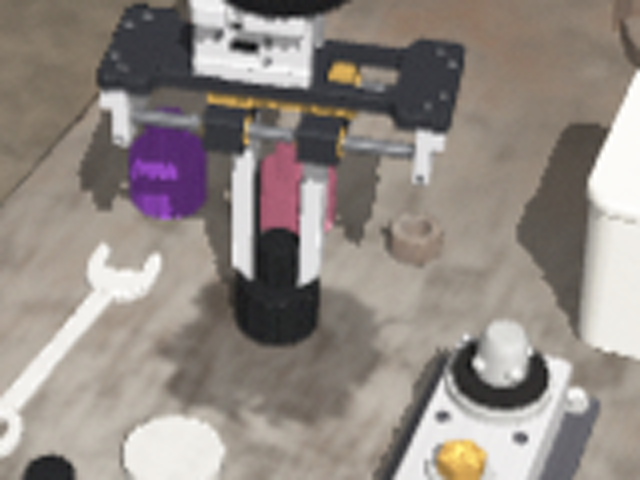

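The knob is gripped, with the opening at 23.7 mm against 24 mm expected. Lifting.

{"method": "carry_out", "body": {"deltas": [{"offset": [-1, 0, 0], "twist": [0, 0, 0], "gripper": 1.5}, {"offset": [-2, 0, 0], "twist": [0, 0, 0], "gripper": 1.5}, {"offset": [-2.5, 0, 0], "twist": [0, 0, 0], "gripper": 1.5}, {"offset": [-2.5, 0, 0], "twist": [0, 0, 0], "gripper": 1.5}, {"offset": [-2, 0, 0], "twist": [0, 0, 0], "gripper": 1.5}, {"offset": [-1, 0, 0], "twist": [0, 0, 0], "gripper": 1.5}, {"offset": [0, 0, 0], "twist": [0, 0, 0], "gripper": 1.5}]}}

```text
clock: 5.42
tool_pos: [0.4691, 0.14, 0.1525]
tcp_rot: [-0.075, 0.704, 0.075, 0.703]
force: [-0.3, -0.1, -0.8]
width: 0.25
```

```bash
python3 - <<'E'
from h import *
togo((.614,.087,.15));print(arm.observe()['joints'])
p,d=arm.grab_frame("side");cv2.imwrite("pics/s4.png",cv2.resize(p[90:240,230:430],None,fx=4,fy=4,interpolation=cv2.INTER_CUBIC));np.save("pics/s4.npy",d)
E
```

```text
t 5.42 pos [0.4691 0.14   0.1525] F [-0.3 -0.1 -0.8] w 0.25
xaxis [-1.7e-03  1.0e-04 -1.0e+00] z [ 0.978  0.21  -0.002]
offset cm [ 0.23 -8.23 13.05]
twist [-0.     -0.0016 -0.0005]
[ 0.34426304  0.33947821 -0.81971537  1.97454169  0.30195805  0.95405217
 -0.41262785]
```

View pics/s4.png

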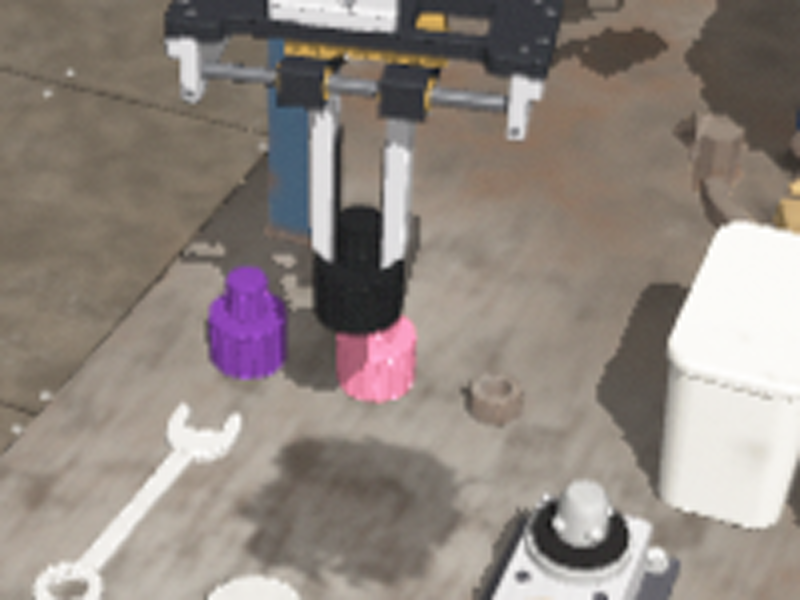

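{"method": "carry_out", "body": {"deltas": [{"offset": [0, -0.8, 1.2], "twist": [0, 0, 0], "gripper": 1.5}, {"offset": [0, -1.4, 2.2], "twist": [0, -0.0016, 0], "gripper": 1.5}, {"offset": [0, -1.4, 2.3], "twist": [0, 0, 0], "gripper": 1.5}, {"offset": [0, -1.4, 2.3], "twist": [0, 0, 0], "gripper": 1.5}, {"offset": [0, -1.3, 2.1], "twist": [0, 0, 0], "gripper": 1.5}, {"offset": [0, -0.7, 1.2], "twist": [0, 0, 0], "gripper": 1.5}, {"offset": [0, 0, 0], "twist": [0, 0, 0], "gripper": 1.5}]}}

```text
clock: 6.05
tool_pos: [0.5956, 0.0916, 0.142]
tcp_rot: [-0.077, 0.706, 0.074, 0.7]
force: [0.1, 0.6, -1.1]
width: 0.249
```

```bash
python3 - <<'E'
from h import *
togo((.614,.087,.13))
p,d=arm.grab_frame("side");cv2.imwrite("pics/s5.png",cv2.resize(p[130:280,290:490],None,fx=4,fy=4,interpolation=cv2.INTER_CUBIC))
P=pts("side",d);t=arm.observe()["tool_pos"];print(t)
Q=sel(P,t[:2],.027,t[2]-.032,t[2]-.004);print("skirt",fit(Q,.023,t[:2]),Q.min(0))
g=cv2.cvtColor(p,cv2.COLOR_BGR2GRAY)
E
```

```text
t 6.05 pos [0.5956 0.0916 0.142 ] F [ 0.1  0.6 -1.1] w 0.249
xaxis [-0.0093 -0.0044 -0.9999] z [ 0.977  0.212 -0.01 ]
offset cm [ 1.19 -0.83  1.71]
twist [ 0.     -0.01    0.0023]
[0.59432282 0.0920577  0.14172288]
skirt (array([0.59583328, 0.09144409]), 276, np.float64(0.001317849452826252)) [0.57404213 0.0664956  0.10972346]
```

View pics/s5.png

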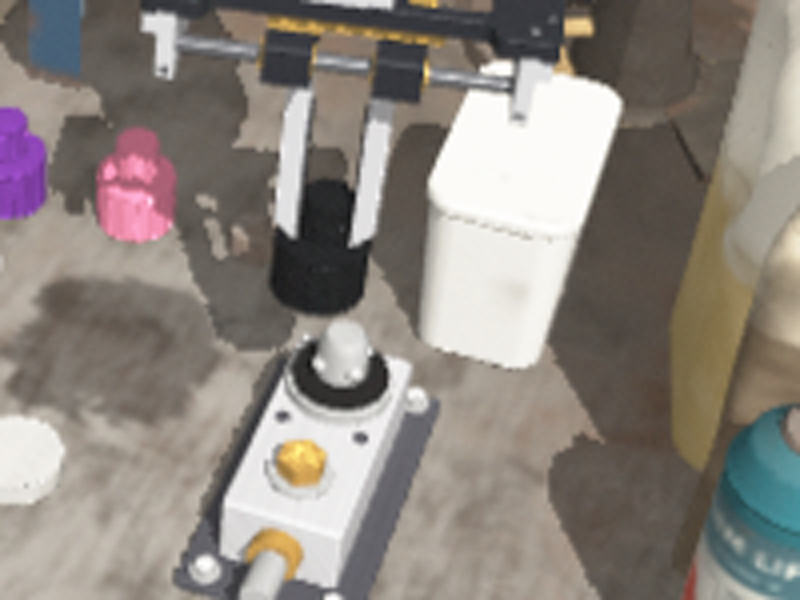

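{"method": "carry_out", "body": {"deltas": [{"offset": [0, -0.8, 1.7], "twist": [0, -0.01, 0.0023], "gripper": 1.5}, {"offset": [0, 0, 0], "twist": [0, 0, 0], "gripper": 1.5}, {"offset": [0, 0, 0], "twist": [0, 0, 0], "gripper": 1.5}]}}

```text
clock: 6.35
tool_pos: [0.61, 0.0892, 0.1382]
tcp_rot: [-0.076, 0.705, 0.077, 0.701]
force: [-0.2, 0.4, -0.9]
width: 0.251
```

```bash
cat >> h.py <<'E'
def look(f,X):
    togo(X)
    p,d=arm.grab_frame("side");cv2.imwrite(f,cv2.resize(p[150:270,310:450],None,fx=5,fy=5,interpolation=cv2.INTER_CUBIC))
    P=pts("side",d);t=arm.observe()["tool_pos"];print(t)
    Q=sel(P,t[:2],.027,t[2]-.032,t[2]-.004);print("skirt",fit(Q,.023,t[:2]))
    return P
E
python3 - <<'E'
from h import *
look("pics/s6.png",(.614,.087,.12))
E
```

```text
t 6.35 pos [0.61   0.0892 0.1382] F [-0.2  0.4 -0.9] w 0.251
xaxis [-0.0057  0.     -1.    ] z [ 0.977  0.215 -0.006]
offset cm [ 1.82 -0.3   0.35]
twist [-0.     -0.0056 -0.0012]
[0.61009908 0.08883265 0.13815434]
skirt (array([0.61013625, 0.08885126]), 279, np.float64(0.0011890619938945337))
```

View pics/s6.png

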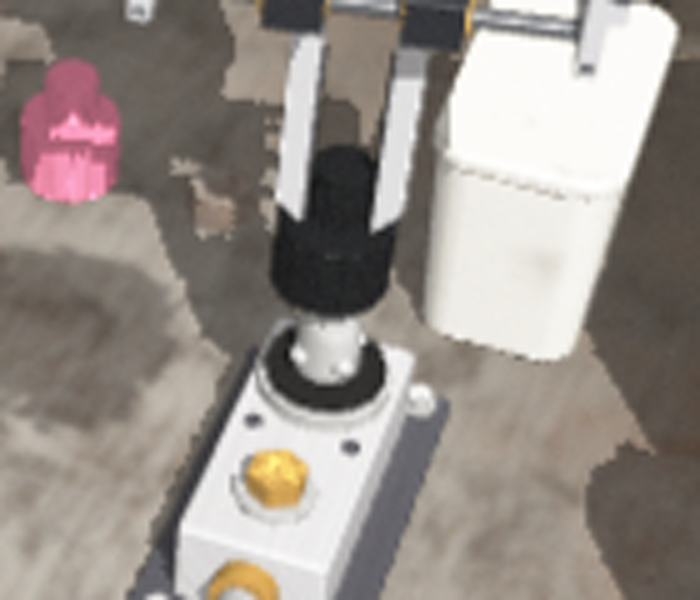

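```bash
python3 - <<'E'
from h import *
a=cv2.imread("pics/side0.png")
for z in(.0607,.062): print(proj("side",(.614,.087,z)),proj("side",(.614,.0856,z)),proj("side",(.6115,.0835,z)))
P=pts("side",np.load("pics/side0.npy"))
Q=sel(P,(.614,.087),.03,.057,.066)
# dark seal pixels
m=(a.max(2)<60);R=P[m&(np.hypot(P[...,0]-.614,P[...,1]-.087)<.035)&(P[...,2]>.053)&(P[...,2]<.067)]
print(len(R),R.min(0),R.max(0),np.median(R,0),cv2.minEnclosingCircle(R[:,:2].astype(np.float32)))
B=cv2.resize(a[195:250,340:410],None,fx=10,fy=10,interpolation=cv2.INTER_CUBIC)
u,v=np.round((proj("side",(.614,.087,.0607))-[340,195])*10+4.5).astype(int);cv2.circle(B,(u,v),4,(0,0,255),-1)
for z,r in((.0607,.0245),(.0847,.0095)):
    for t in np.arange(0,6.28,.1):
        u,v=((proj("side",(.614+r*np.cos(t),.087+r*np.sin(t),z))-[340,195])*10+4.5).astype(int);cv2.circle(B,(u,v),2,(0,0,255),-1)
cv2.imwrite("pics/sb.png",B)
E
```

```text
[374.7465923  222.10512258] [374.52733471 222.54641715] [373.00117111 222.85485911]
[374.80787106 221.6314433 ] [374.58847986 222.07265256] [373.0610005 222.3810093]
154 [0.59191156 0.06313997 0.05823324] [0.63801758 0.10228386 0.06368747] [0.61886132 0.076122   0.06074284] ((0.6139686703681946, 0.08590475469827652), 0.024372274056077003)
```

View pics/sb.png

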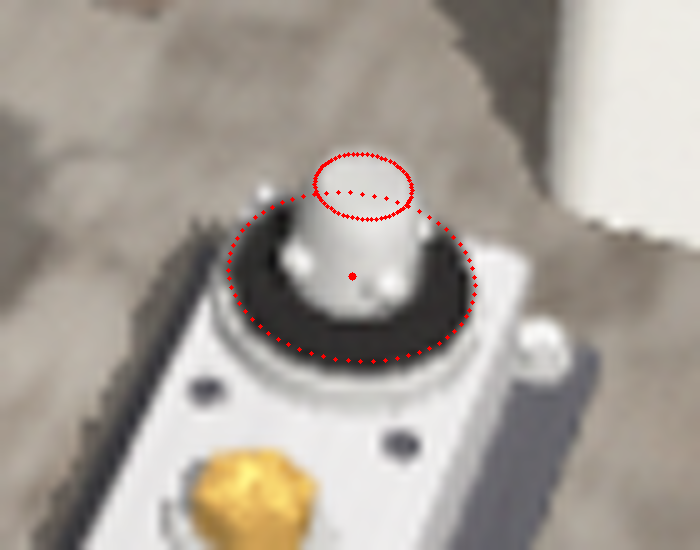

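The overlay fits to within about 1 px, and the seal ring suggests y ≈ 0.086. The target is (0.614, 0.086).

{"method": "carry_out", "body": {"deltas": [{"offset": [0, -0.4, 0.4], "twist": [0, -0.0056, -0.0012], "gripper": 1.5}, {"offset": [0, 0, 0.1], "twist": [0, 0, 0], "gripper": 1.5}, {"offset": [0, 0, 0], "twist": [0, 0, 0], "gripper": 1.5}]}}

```text
clock: 6.65
tool_pos: [0.6146, 0.0865, 0.1377]
tcp_rot: [-0.077, 0.703, 0.077, 0.703]
force: [0.4, 0.3, -0.9]
width: 0.25
```

```bash
python3 - <<'E'
from h import *
togo((.614,.086,.12))
E
```

```text
t 6.65 pos [0.6146 0.0865 0.1377] F [ 0.4  0.3 -0.9] w 0.25
xaxis [-4.e-04 -9.e-04 -1.e+00] z [ 0.976  0.216 -0.001]
offset cm [ 1.77 -0.03 -0.06]
twist [ 0.     -0.0006  0.0008]
```

{"method": "carry_out", "body": {"deltas": [{"offset": [0.6, -0.03, -0.05], "twist": [0, 0, 0], "gripper": 1.5}, {"offset": [0.6, 0, 0], "twist": [0, 0, 0], "gripper": 1.5}, {"offset": [0.3, 0, 0], "twist": [0, 0, 0], "gripper": 1.5}, {"offset": [0, 0, 0], "twist": [0, 0, 0], "gripper": 1.5}]}}

```text
clock: 6.98
tool_pos: [0.6136, 0.0862, 0.1212]
tcp_rot: [-0.077, 0.703, 0.077, 0.703]
force: [-0.1, 0.2, -0.5]
width: 0.249
```

```bash
python3 - <<'E'
from h import *
look("pics/s7.png",(.614,.086,.108))
E
```

```text
t 6.98 pos [0.6136 0.0862 0.1212] F [-0.1  0.2 -0.5] w 0.249
xaxis [-1.0e-04 -1.2e-03 -1.0e+00] z [ 0.976  0.216 -0.   ]
offset cm [ 1.32 -0.02  0.04]
twist [ 0.     -0.0004  0.0012]
[0.61358783 0.08620111 0.12143254]
skirt (array([0.61369689, 0.0860041 ]), 266, np.float64(0.001538231402589214))
```

View pics/s7.png

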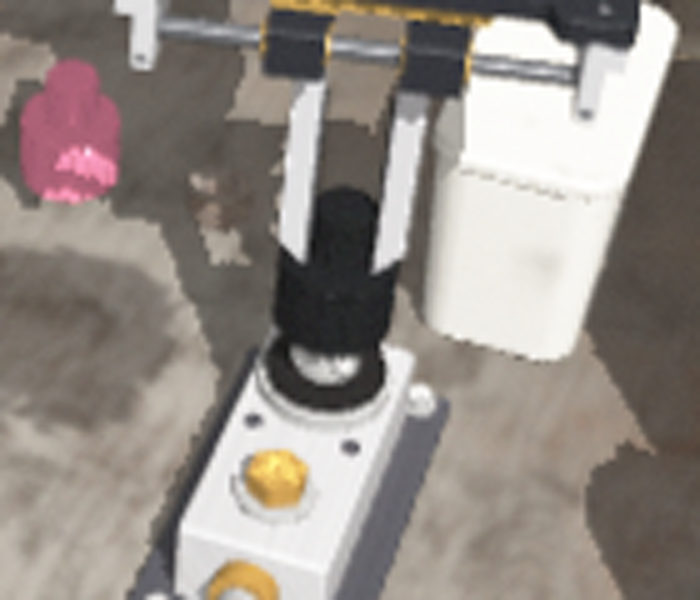

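The cap is centred over the stub. I lower it so the lip goes over the tip, stopping above the catches.

{"method": "carry_out", "body": {"deltas": [{"offset": [0.4, 0, 0.04], "twist": [0, 0, 0.001], "gripper": 1.5}, {"offset": [0.4, 0, 0], "twist": [0, 0, 0], "gripper": 1.5}, {"offset": [0.2, 0, 0], "twist": [0, 0, 0], "gripper": 1.5}, {"offset": [0, 0, 0], "twist": [0, 0, 0], "gripper": 1.5}]}}

```text
clock: 7.37
tool_pos: [0.6141, 0.0864, 0.1105]
tcp_rot: [-0.077, 0.703, 0.077, 0.703]
force: [-0.0, -0.3, -0.5]
width: 0.248
```

```bash
python3 - <<'E'
from h import *
togo((.614,.086,.104))
E
```

```text
t 7.37 pos [0.6141 0.0864 0.1105] F [-0.  -0.3 -0.5] w 0.248
xaxis [-2.e-04  0.e+00 -1.e+00] z [ 0.976  0.217 -0.   ]
offset cm [ 0.65 -0.04 -0.02]
twist [-0.     -0.0002 -0.0001]
```

{"method": "carry_out", "body": {"deltas": [{"offset": [0.3, 0, 0], "twist": [0, 0, 0], "gripper": 1.5}, {"offset": [0.3, 0, 0], "twist": [0, 0, 0], "gripper": 1.5}, {"offset": [0.1, 0, 0], "twist": [0, 0, 0], "gripper": 1.5}], "grip_force": 40}}

```text
clock: 7.62
tool_pos: [0.6142, 0.0869, 0.1033]
tcp_rot: [-0.077, 0.703, 0.077, 0.703]
force: [-3.1, 1.0, 8.7]
width: 0.25
```

{"method": "carry_out", "body": {"deltas": [{"offset": [0.2, 0, 0], "twist": [0, 0, 0], "gripper": 1.5}, {"offset": [0.2, 0, 0], "twist": [0, 0, 0], "gripper": 1.5}]}}

```text
clock: 7.78
tool_pos: [0.6146, 0.0874, 0.1]
tcp_rot: [-0.077, 0.702, 0.077, 0.703]
force: [-2.4, -0.6, 0.4]
width: 0.244
```

```bash
python3 - <<'E'
from h import *
togo((.614,.086,.0935))
E
```

```text
t 7.78 pos [0.6146 0.0874 0.1   ] F [-2.4 -0.6  0.4] w 0.244
xaxis [ 1.2e-03  8.0e-04 -1.0e+00] z [0.976 0.217 0.001]
offset cm [ 0.65 -0.13 -0.09]
twist [ 0.      0.0013 -0.0005]
```

{"method": "carry_out", "body": {"deltas": [{"offset": [0.2, -0.03, -0.04], "twist": [0, 0, 0], "gripper": 1.5}, {"offset": [0.2, 0, 0], "twist": [0, 0, 0], "gripper": 1.5}, {"offset": [0.2, 0, 0], "twist": [0, 0, 0], "gripper": 1.5}]}}

```text
clock: 8.03
tool_pos: [0.6139, 0.0873, 0.0935]
tcp_rot: [-0.077, 0.703, 0.078, 0.703]
force: [-2.7, -0.1, 8.0]
width: 0.248
```

{"method": "carry_out", "body": {"deltas": [{"offset": [0.2, 0, 0], "twist": [0, 0, 0], "gripper": 1.5}, {"offset": [0.2, 0, 0], "twist": [0, 0, 0], "gripper": 1.5}]}}

```text
clock: 8.2
tool_pos: [0.6149, 0.0876, 0.0929]
tcp_rot: [-0.078, 0.702, 0.077, 0.704]
force: [-20.9, -5.0, 46.6]
width: 0.247
```

```bash
python3 - <<'E'
from h import *
look("pics/s8.png",(.614,.086,.0935))
E
```

```text
t 8.2 pos [0.6149 0.0876 0.0929] F [-20.9  -5.   46.6] w 0.247
xaxis [ 3.2e-03 -4.0e-04 -1.0e+00] z [0.976 0.217 0.003]
offset cm [-0.06 -0.14 -0.12]
twist [-0.      0.003   0.0011]
[0.61480052 0.08762169 0.09294935]
skirt (array([0.61466336, 0.08719218]), 255, np.float64(0.0013122256026028162))
```

View pics/s8.png

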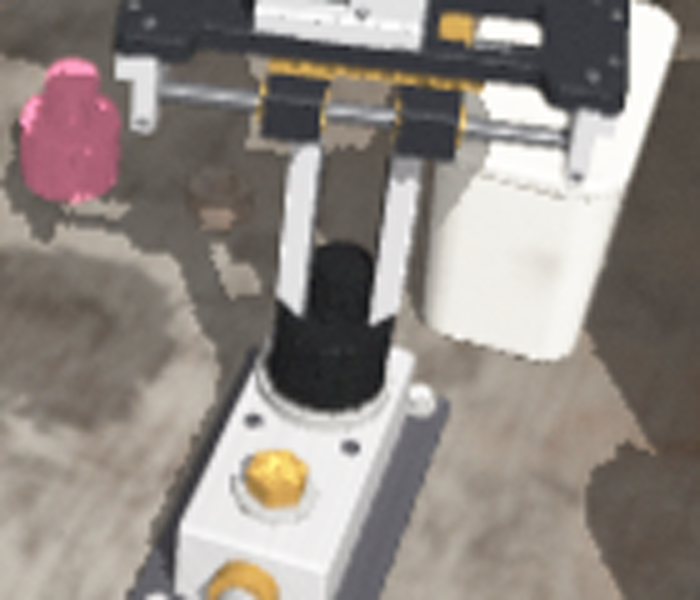

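Force rose to 47 N, so the seal is on its solid stop. I ease off to a moderate hold and take out the side load.

{"method": "carry_out", "body": {"deltas": [{"offset": [0.05, 0, -0.05], "twist": [0, 0, 0], "gripper": 1.5}]}}

```text
clock: 8.33
tool_pos: [0.6145, 0.0875, 0.0936]
tcp_rot: [-0.078, 0.702, 0.077, 0.704]
force: [-2.8, 0.1, 6.6]
width: 0.248
```

```bash
python3 - <<'E'
from h import *
togo((.614,.086,.0935))
E
```

```text
t 8.33 pos [0.6145 0.0875 0.0936] F [-2.8  0.1  6.6] w 0.248
xaxis [ 0.0039 -0.0013 -1.    ] z [0.976 0.217 0.004]
offset cm [ 0.01 -0.14 -0.08]
twist [-0.      0.0035  0.0021]
```

{"method": "carry_out", "body": {"deltas": [{"offset": [0.1, 0, -0.03], "twist": [0, 0.003, 0.001], "gripper": 1.5}]}}

```text
clock: 8.42
tool_pos: [0.6146, 0.0875, 0.0935]
tcp_rot: [-0.078, 0.702, 0.077, 0.704]
force: [-2.7, 0.2, 8.3]
width: 0.245
```

```bash
python3 - <<'E'
from h import *
togo((.614,.086,.0935))
E
```

```text
t 8.42 pos [0.6146 0.0875 0.0935] F [-2.7  0.2  8.3] w 0.245
xaxis [ 0.0021 -0.0013 -1.    ] z [0.976 0.217 0.002]
offset cm [-0.   -0.13 -0.09]
twist [-0.      0.0017  0.0017]
```

{"method": "carry_out", "body": {"deltas": [{"offset": [0.15, 0, 0], "twist": [0, 0.001, 0.001], "gripper": 1.5}]}}

```text
clock: 8.5
tool_pos: [0.6149, 0.0876, 0.093]
tcp_rot: [-0.078, 0.702, 0.077, 0.703]
force: [-11.6, -3.0, 30.9]
width: 0.251
```

```bash
python3 - <<'E'
from h import *
for i in range(4):
    arm.grab_frame("side"); togo((.614,.086,.0935))
E
```

```text
t 8.55 pos [0.6148 0.0875 0.0931] F [-9.7 -2.4 22.5] w 0.246
xaxis [ 0.0015 -0.0011 -1.    ] z [0.976 0.217 0.001]
offset cm [-0.04 -0.13 -0.11]
twist [-0.      0.0012  0.0014]
t 8.6 pos [0.6148 0.0875 0.0931] F [-9.6 -1.7 21.5] w 0.242
xaxis [ 0.0015 -0.0011 -1.    ] z [0.976 0.217 0.001]
offset cm [-0.04 -0.13 -0.11]
twist [-0.      0.0013  0.0014]
t 8.65 pos [0.6148 0.0876 0.0931] F [-9.8 -1.  21.2] w 0.25
xaxis [ 0.0016 -0.001  -1.    ] z [0.976 0.217 0.001]
offset cm [-0.04 -0.14 -0.11]
twist [-0.      0.0013  0.0013]
t 8.7 pos [0.6148 0.0875 0.0932] F [-8.8 -2.3 20.7] w 0.248
xaxis [ 0.0016 -0.0011 -1.    ] z [0.976 0.217 0.001]
offset cm [-0.03 -0.13 -0.11]
twist [-0.      0.0013  0.0014]
```

A steady push of about 21 N, against the 9 N needed. I watch whether it holds for 1 s without any new command, and take a closing look at both views.

```bash
python3 - <<'E'
from h import *
for i in range(18):
    arm.grab_frame("side")
    if i%6==5: togo((.614,.086,.0935))
look("pics/s9.png",(.614,.086,.0935))
p,d=arm.grab_frame("side");cv2.imwrite("pics/s10.png",p)
E
```

```text
t 9.0 pos [0.6148 0.0876 0.0931] F [-9.  -2.  20.8] w 0.246
xaxis [ 0.0016 -0.001  -1.    ] z [0.976 0.217 0.001]
offset cm [-0.04 -0.14 -0.11]
twist [-0.      0.0013  0.0013]
t 9.3 pos [0.6148 0.0875 0.0932] F [-9.6 -1.9 22.1] w 0.25
xaxis [ 0.0016 -0.001  -1.    ] z [0.976 0.217 0.001]
offset cm [-0.03 -0.13 -0.11]
twist [-0.      0.0014  0.0014]
t 9.6 pos [0.6148 0.0875 0.0932] F [-8.4 -1.8 20.8] w 0.246
xaxis [ 0.0016 -0.0011 -1.    ] z [0.976 0.217 0.001]
offset cm [-0.03 -0.13 -0.11]
twist [-0.      0.0014  0.0014]
t 9.6 pos [0.6148 0.0875 0.0932] F [-8.4 -1.8 20.8] w 0.246
xaxis [ 0.0016 -0.0011 -1.    ] z [0.976 0.217 0.001]
offset cm [-0.03 -0.13 -0.11]
twist [-0.      0.0014  0.0014]
[0.61480129 0.08751863 0.09316077]
skirt (array([0.61449324, 0.08743339]), 249, np.float64(0.0014706248784442212))
```

View pics/s10.png

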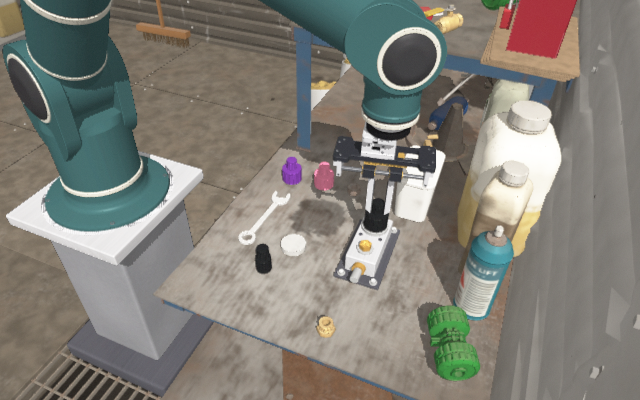

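The full side view shows the cap seated on the stub at (377,213), with the gripper on its knob. The narrow cap (263,259), tape (293,245), spanner (265,218) and bush (326,327) are where they started. Handing in.

```bash
python3 -c "
from plant import arm
arm.job_done()
s=arm.observe();print(s['clock'],s['tool_pos'],s['force'])"
```

```text
the job is handed in; nothing more can be done
the job is handed in; nothing more can be done
```

The wide black cap is clicked onto the stub and held fully down, and I handed the job in at about 9.7 s with the gripper still gripping and pressing. No verdict was reported.

- **Click:** the push rose to about 9 N and dropped near 0 N as the lip passed the catches.
- **Seal:** pressing on brought the force up to about 8–9 N and then sharply to 47 N, which marks the solid stop. I eased off to a hold that stayed at 21–22 N over the last second; about 9 N is needed.
- **Final position:** the tool's height puts the rim about 3.5–4 mm below the free seal face. The tool is tilted about 0.002 rad, and the camera fit puts the cap's axis about 1 to 1.5 mm from the estimated stub axis, within the 3 mm limit.
- **Bystanders:** in the last picture the narrow cap, tape, spanner and bush had not visibly moved. The nut (side view, about (353,188)) was out of sight behind the arm at the end; I never went near it.

**Not clean:**
- The 47 N wrist reading lasted about 0.1–0.2 s, with about 21 N sideways. It went through the fingers onto the cap and stayed under the 120 N wrist limit, but I could not check it against the 40 N limit for the arm or gripper body.
- A side load of about 9 N remained in the final hold.
- My estimates of the stub's y position differed by about 2 mm (0.0856 to 0.0873 m).

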